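# Slide the sealer can back into the row of finishes

### The job

Put the sealer can back into its row on the finishing mat: stand it down on the mat in front of the narrow gap between the two wax tins, then slide it in along the mat so that the can itself pushes the tins apart, until it stands upright on the yellow stripe, in line between the two tins, and let go. Do not push the tins with the gripper, and leave the glue bottle and the turned wooden box where they stand.

Things in the scene. Friction and masses are not known exactly. Their poses are not given: they have to be found in the camera images.
- sealer_can: the can to put back: round, white with a dark green band and a black cap (fixed on), 112 mm tall, 0.17 to 0.33 kg. Its body, 64 mm in diameter, goes up to 98 mm above the underside; the cap is 34 mm wide. Take it by the body, high enough that the fingers clear the 45 mm tins. Origin: centre of its underside; z up.
- mat: dark rubber mat fixed to the bench, 4 mm thick, 290 mm along its y, 165 mm along its x. A yellow stripe (22 x 270 mm) along its y marks the row. Origin: at bench level under the stripe's middle; the mat reaches 50 mm from it towards +x (away from the robot) and 115 mm towards -x (towards the robot: the free front where the can goes in). Yaw within 0.3 rad.
- left_tin: left-hand (mat +y) wax tin: round, white with a cream rim and dark label on top, 87 mm diameter, 45 mm high, loose, 0.19 kg, centred on the stripe to about 6 mm. Gap between the tins at the start: 29 to 45 mm; they slide apart easily when the can is pushed in, drifting up to 10 mm away from the robot. Origin: centre of its underside; z up.
- right_tin: right-hand (mat -y) wax tin, the same as the left one. Origin: centre of its underside; z up.
- glue_bottle: bystander: glue bottle, white with a yellow label and a red pointed nozzle, 40 mm diameter, 114 mm tall, loose. Origin: centre of its underside.
- turned_box: bystander: round turned wooden box with a dark lid and knob, 59 mm diameter, 71 mm tall, loose. Origin: centre of its underside.
Mind the look-alikes: they are no part of the job. What is shaped like the left_tin but turquoise is not meant. What is shaped like the right_tin but purple is not meant.

How it is judged (in metres and radians):
On the way:
1. the can is down on the mat, upright, in front of the gap, with the tins still as close together as they were (height (world z) of sealer_can below 0.012 m and angle between sealer_can's own z axis and vertical below 0.15 rad and horizontal distance between left_tin and right_tin below 0.138 m and x of sealer_can in the frame of mat below -0.03 m and horizontal distance between sealer_can and left_tin below 0.15 m and horizontal distance between sealer_can and right_tin below 0.15 m), for 0.1 s.
At the end, for the whole second after the job is handed in: The can stands upright (7 degrees) at rest on the mat, its centre within 20 mm of the stripe's middle line, with under 20 mm of space to each wax tin; the tins, on opposite sides (over 140 mm between centres), are upright at rest on the mat within 35 mm of that line (angle between each of sealer_can, left_tin, right_tin's own z axis and vertical below 0.12 rad and height (world z) of sealer_can between 0 and 0.01 m and linear speed of each of sealer_can, left_tin, right_tin below 0.02 m/s and height (world z) of left_tin between 0 and 0.01 m and height (world z) of right_tin between 0 and 0.01 m and x of sealer_can in the frame of mat between -0.02 and 0.02 m and horizontal distance between left_tin and right_tin above 0.14 m and horizontal distance between sealer_can and left_tin below 0.095 m and x of left_tin in the frame of mat between -0.035 and 0.035 m and horizontal distance between sealer_can and right_tin below 0.095 m and x of right_tin in the frame of mat between -0.035 and 0.035 m); the robot touches nothing.
It fails at once if the glue bottle or the turned box is moved more than 30 mm or tipped (distance of any of glue_bottle, turned_box from where it was at the start of the episode above 0.03 m or angle between any of glue_bottle, turned_box's own z axis and vertical above 0.3 rad).
It fails at once if the gripper pushes a wax tin with more than 6 N (contact force between any of the fingers, the arm and left_tin above 6 N or contact force between any of the fingers, the arm and right_tin above 6 N).
It also fails if it takes over 43 s, if anything falls off the work surface, if the arm or the gripper's body presses on something with over 40 N, if the wrist force passes 120 N, or if a joint passes its speed limit or range.

### The arm

A 6-joint arm with a two-finger parallel gripper is mounted at the origin on a cart in front of the work surface, level with it; the furniture and walls round the work are solid. World frame = base frame: x ahead of the robot, y to its left, z up, the work surface at z = 0. Lengths are in m, angles in degrees, forces in N, time in s.
With the tool pointing down it reaches from about 0.375 to 0.9 m from the base axis. Payload 3.1 kg.
Tool frame: the origin (TCP) lies on the centre line of the jaws, within the pads' length; the fingertips stand 8 mm ahead of it and the grasp point (between the pads) lies 11 mm behind it; y points along the fingers, x is the direction in which the jaws open and shut, and the axes are right-handed (so a half turn about y gives the same grasp; the last joint's range is limited). The gripper opens to 87 mm and grips with 3 to 60 N. Pads are 19 mm wide; open, the fingers measure 117 mm over their backs; the gripper's body (75 mm by 190 mm) begins 51 mm behind the grasp point.
Start: joints at [-81.045, 30.224, 82.088, -0, 67.689, -10.227], TCP at [0.205, -0.59, 0.231] pointing down, gripper open.
Joint ranges: [-176.69, 176.69], [-43.24, 126.21], [12.49, 139.97], [-82, 262], [0, 151.66], [-163.58, 163.58]. Speed limits (degrees/s): [159.86, 159.86, 180, 180, 180, 180].

### API

Orientations are given as a 3x3 rotation matrix whose columns are the frame's x, y, z axes.
In Python, from rig import read_state, imaging, job, spotter gives the robot as it stands.
- The arm moves only by the tool apply_moves, never from a script. Its argument "steps" is a list of rows, each an object of numbers: "x", "y", "z": the shift along the world's x, y, z in mm; "spin": the turn about the world's z in rad. In form: [{"x": .., "y": .., "z": .., "spin": ..}, ...]. A call has 1 to 12 rows; each row shifts and turns the pose as measured when the row begins; what a row does not reach is not made up. A row lasts 1/10 s, in which the tool goes at most 50 mm and 8.59 degrees, less where a joint would pass 70% of its speed; a pose out of reach is approached as far as the arm can. A call is refused whole if a number of a shift passes 50 or a number of a turn 0.15, either way. A call with a gripper value outside its range is refused whole. "grip" is the finger opening in mm, from 0 to 87, set as the call begins (left out, the last holds). The fingers move at their own pace and stop on an object; the grip force is fixed at half the most. Time passes only in rows, so rows that do not move let the fingers close. It gives the time, the measured TCP pose, the force and the opening at its end, in the units of the state.
- read_state(): the state, without advancing time (a new reading comes with each control period).
- imaging.capture(name): name is "side" or "top" or "wrist"; returns the picture (480x640x3 uint8, red, green, blue); there is no depth.
- imaging.camera_params(name): a dict with "fov_y" (degrees; the focal length in pixels is half the picture's height over the tangent of half this angle, whatever the lens; pixels are square), "cx", "cy" (the principal point, pixels), "R" (3x3) and "t" (3): a world point X has camera coordinates R X + t. Camera axes: x right, y down, z forward; pixel columns grow to the right and rows downward; lengths in m; the calibration is good to about 2 mm. A picture is of the moment at which its call begins: read the wrist's pose just before it. camera_params takes no time and is no camera call; for the wrist camera it gives the pose at the moment of the call.
- job.hand_in(): hands the job in, once; it reports no verdict.
Trained networks look in the newest picture that a camera, given by its name, has taken for a name from the list of things; names that differ only in an ending like _2 or _b are one class to them, and where a whole thing is asked for, a point or a joint stands for the part that bears it (a point fixed in the world has none). Each returns a list of dicts, best first, with "score" (0 to 1); they miss things now and then, are a little off and sometimes report something else, mostly with a low value. They report only what shows in the picture. A call takes as long as a camera call. They do not tell look-alikes from the thing itself.
- spotter.cut_out(name, camera): "mask" (480x640 bool, what is visible of it) and "rect" ([left, top, width, height] in pixels, round what is visible of it).
The state is a dict: "time_s": time; "joint_positions": joint angles; "qvel": joint speeds; "tau": joint torques, N m; "position": TCP position; "tcp_rot": TCP orientation; "force": force on the tool from outside, world axes, zero at the start; "moment": the same for the moment, N m; "opening": opening from 0.0 (shut) to 1.0 (fully open).
Only numpy, scipy, OpenCV 4.12 (cv2) and the standard library are available. Lean on these libraries where they do the work, as an engineer would, in place of code of your own. Each camera call takes 0.05 s, during which the arm holds its last target.

## Working session

There is one attempt and no reset: what is moved stays moved. The work goes in short steps, Python scripts to look and compute and a tool call to move; the robot and the scene stay as the last step left them, time stands still between calls to the robot, and variables do not carry over. Pictures are saved under pics/ and viewed, and the job is handed in when it is done.

Besides the shell and the picture viewer there is one more tool, called after "Request:" as a command line: name --argument value ..., lists and objects as JSON in quotes. apply_moves: Moves the arm, as the interface text tells. Its arguments: {"type":"object","properties":{"steps":{"type":"array"},"grip":{"type":"number"}},"required":["steps"]}

```bash
mkdir -p pics; python3 - <<'E'
from rig import read_state, imaging
import cv2
for n in ("side","top","wrist"):
    im=imaging.capture(n); cv2.imwrite(f"pics/{n}0.png",im[:,:,::-1])
    p=imaging.camera_params(n); print(n,p)
s=read_state(); print({k:s[k] for k in("time_s","position","tcp_rot","force","opening")})
E
```

```text
side {'fov_y': 47.994441793202434, 'cx': 327.87328082446675, 'cy': 233.75253595042804, 'R': array([[-0.92317248, -0.38432222, -0.00700099],
       [-0.13569431,  0.3428812 , -0.92952651],
       [ 0.3596382 , -0.8571633 , -0.36868882]]), 't': array([0.5547437 , 0.01953324, 1.27393453])}
top {'fov_y': 42.529466366679536, 'cx': 311.097043744431, 'cy': 229.51409191635588, 'R': array([[-0.02044702, -0.99977999, -0.00467779],
       [-0.99804291,  0.02068759, -0.05901158],
       [ 0.05909537,  0.00346202, -0.99824634]]), 't': array([0.21782863, 0.49214115, 1.19212861])}
wrist {'fov_y': 64.144059617189, 'cx': 319.3574869111491, 'cy': 237.60185246190758, 'R': array([[ 0.32917725, -0.9442666 , -0.00170912],
       [-0.90049097, -0.31446048,  0.30038412],
       [-0.28418015, -0.09734058, -0.95381678]]), 't': array([-0.62521851, -0.03759892,  0.39233036])}
{'time_s': 0.15, 'position': array([ 0.20530682, -0.58975629,  0.22980884]), 'tcp_rot': array([[ 3.28586505e-01, -2.59434378e-04,  9.44473844e-01],
       [-9.44472549e-01,  1.58844443e-03,  3.28586490e-01],
       [-1.58549085e-03, -9.99998705e-01,  2.76912756e-04]]), 'force': array([ 0.33142043, -0.40769135, -0.64432904]), 'opening': 0.9948929260946563}
```

View pics/side0.png

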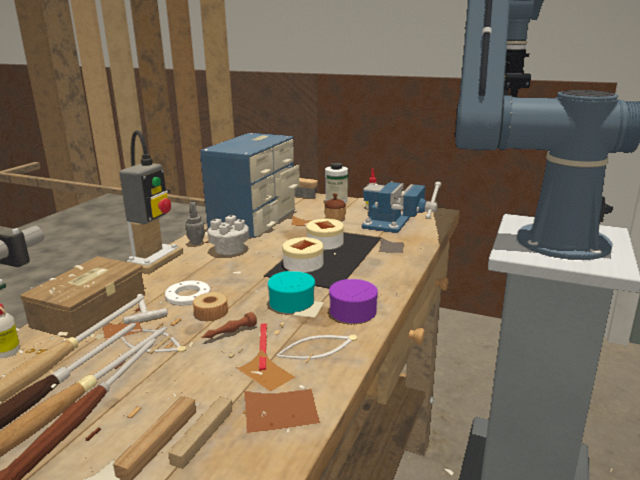

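View pics/top0.png

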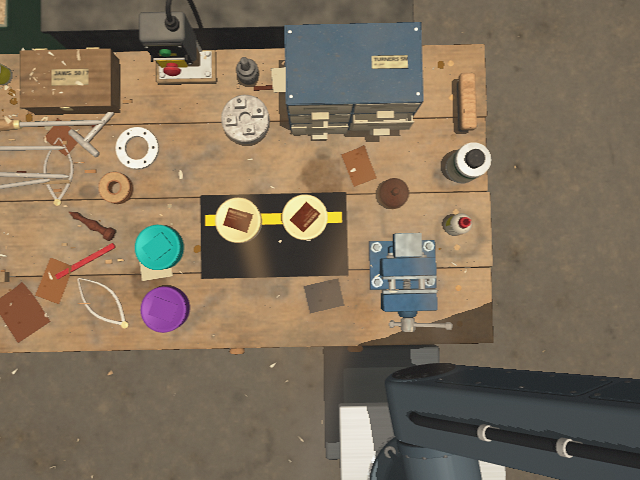

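View pics/wrist0.png

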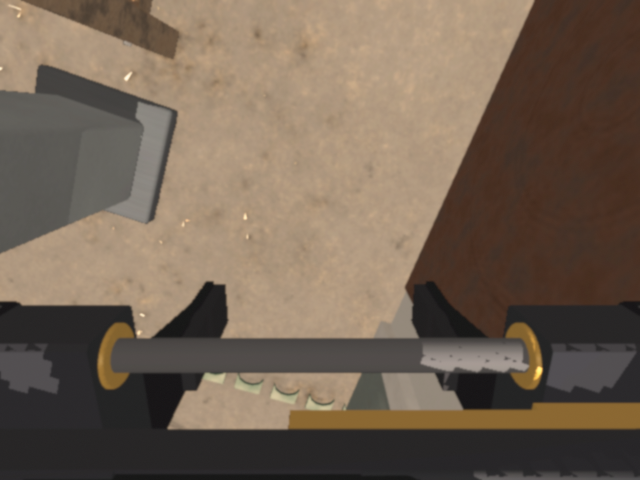

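Top view: the can is at about (472,160), the bottle (458,222), the box (393,193), the tins (238,219) and (305,217), and the vise near (405,275). Next I measure them.

```bash
cat > h.py <<'E'
import numpy as np, cv2
from rig import read_state, imaging, spotter
from scipy.optimize import minimize
def proj(p,X):
    X=np.atleast_2d(X); c=X@p["R"].T+p["t"]; f=240/np.tan(np.radians(p["fov_y"]/2))
    return np.c_[f*c[:,0]/c[:,2]+p["cx"], f*c[:,1]/c[:,2]+p["cy"]]
def ray(p,uv,z):
    f=240/np.tan(np.radians(p["fov_y"]/2)); R=p["R"]; C=-R.T@p["t"]
    d=R.T@np.array([(uv[0]-p["cx"])/f,(uv[1]-p["cy"])/f,1]); return C+d*(z-C[2])/d[2]
a=np.linspace(0,2*np.pi,40)
def sil(p,x,y,z0,cyl,S=4):
    m=np.zeros((480*S,640*S),np.uint8)
    for r,h0,h1 in cyl:
        P=np.vstack([np.c_[x+r*np.cos(a),y+r*np.sin(a),0*a+z0+h] for h in(h0,h1)])
        cv2.fillConvexPoly(m,cv2.convexHull((proj(p,P)*S+S/2).astype(np.float32)).round().astype(np.int32),1)
    return m
def fit(p,mask,xy,z0,cyl,S=4):
    M=cv2.resize(mask.astype(np.uint8),None,fx=S,fy=S,interpolation=cv2.INTER_NEAREST)
    def c(v):
        s=sil(p,v[0],v[1],z0,cyl,S); return -(s&M).sum()/(s|M).sum()
    r=minimize(c,xy,method="Nelder-Mead",options=dict(initial_simplex=[xy,[xy[0]+.01,xy[1]],[xy[0],xy[1]+.01]],xatol=2e-4,fatol=1e-4))
    return r.x,-r.fun
CYL=dict(sealer_can=[(.032,0,.098),(.017,.098,.112)],left_tin=[(.0435,0,.045)],right_tin=[(.0435,0,.045)],
 glue_bottle=[(.02,0,.08),(.005,.08,.114)],turned_box=[(.0295,0,.06)])
E
python3 - <<'E'
from h import *
for cam in("top","side"):
    p=imaging.camera_params(cam); im=imaging.capture(cam)
    for n in CYL:
        for d in spotter.cut_out(n,cam):
            l,t,w,h=d["rect"]; z0=.004 if "tin" in n else 0
            g=ray(p,(l+w/2,t+h/2),CYL[n][0][2]/2+z0)[:2]
            if d["score"]<.2: continue
            x,i=fit(p,d["mask"],g,z0,CYL[n]); print(cam,n,round(d["score"],2),d["rect"],x.round(4),round(i,3))
    if cam=="top":
        hsv=cv2.cvtColor(im,cv2.COLOR_RGB2HSV)
        ym=((abs(hsv[...,0].astype(int)-27)<6)&(hsv[...,1]>190)&(hsv[...,2]>120)).astype(np.uint8)
        ym[:200]=0;ym[240:]=0;ym[:,:195]=0;ym[:,350:]=0
        r,c=np.nonzero(ym); print(cv2.boundingRect(ym))
        W=np.array([ray(p,q,.004)[:2] for q in zip(c,r)])
        e=cv2.minAreaRect(W.astype(np.float32)); print(e, cv2.boxPoints(e))
        dm=((hsv[...,2]<75)).astype(np.uint8); dm[:185]=0;dm[285:]=0;dm[:,:190]=0;dm[:,358:]=0
        dm=cv2.morphologyEx(dm,cv2.MORPH_OPEN,np.ones((3,3)))
        r,c=np.nonzero(dm);W=np.array([ray(p,q,.004)[:2] for q in zip(c,r)])
        print(cv2.minAreaRect(W.astype(np.float32)),cv2.boxPoints(cv2.minAreaRect(W.astype(np.float32))))
print(read_state()["time_s"])
E
```

```text
top sealer_can 0.74 [442.7, 141.6, 48.1, 39.8] [ 0.6774 -0.0665] -0.0
top left_tin 0.84 [219.3, 200.0, 38.7, 42.3] [0.5281 0.4623] -0.0
top left_tin 0.74 [133.5, 227.4, 51.9, 40.5] [0.4799 0.6165] -0.0
top left_tin 0.49 [443.3, 214.1, 28.4, 20.8] [ 0.5584 -0.1512] -0.0
top right_tin 0.77 [139.7, 287.3, 49.7, 47.9] [0.269  0.5518] -0.0
top right_tin 0.6 [281.6, 194.8, 46.4, 44.3] [0.5336 0.3337] -0.0
top right_tin 0.6 [379.9, 175.4, 25.8, 31.1] [ 0.6264 -0.0278] -0.0
top glue_bottle 0.87 [444.1, 210.7, 28.2, 23.5] [ 0.5453 -0.057 ] -0.0
top turned_box 0.77 [380.9, 178.1, 27.4, 29.8] [0.6219 0.0705] -0.0
(205, 212, 137, 14)
((0.5209381580352783, 0.2825762629508972), (0.021601492539048195, 0.26960018277168274), 0.3614479601383209) [[0.50928724 0.41730553]
 [0.510988   0.14771071]
 [0.5325891  0.147847  ]
 [0.5308883  0.41744182]]
((0.48820796608924866, 0.28242698311805725), (0.16460491716861725, 0.2871151864528656), 0.11518746614456177) [[0.40561706 0.4258188 ]
 [0.40619427 0.13870423]
 [0.5707989  0.13903517]
 [0.57022166 0.42614973]]
side sealer_can 0.63 [329.2, 163.1, 17.7, 36.9] [ 0.5459 -0.1006] -0.0
side left_tin 0.79 [266.7, 270.1, 47.9, 42.4] [0.5005 0.6438] -0.0
side left_tin 0.6 [281.4, 236.0, 43.1, 35.8] [0.552  0.4801] -0.0
side right_tin 0.72 [308.5, 217.6, 34.1, 32.9] [0.3973 0.335 ] -0.0
side right_tin 0.34 [365.0, 168.8, 10.7, 37.8] [ 0.4607 -0.1142] -0.0
side glue_bottle 0.53 [363.9, 171.7, 9.9, 34.1] [ 0.56   -0.1163] -0.0
side turned_box 0.83 [324.2, 193.2, 22.9, 29.0] [0.6184 0.0712] -0.0
side turned_box 0.44 [306.3, 217.4, 35.5, 34.3] [0.5858 0.2904] -0.0
0.75h.py:20: RuntimeWarning: overflow encountered in scalar negative
  s=sil(p,v[0],v[1],z0,cyl,S); return -(s&M).sum()/(s|M).sum()
```

```bash
sed -i 's/return -(s&M).sum()\/(s|M).sum()/return -float((s\&M).sum())\/float((s|M).sum())/' h.py
python3 - <<'E'
from h import *
for cam,ns in(("top",CYL),("side",["sealer_can"])):
    p=imaging.camera_params(cam); im=imaging.capture(cam)
    for n in ns:
        for d in spotter.cut_out(n,cam):
            l,t,w,h=d["rect"]; z0=.004 if "tin" in n else 0
            g=ray(p,(l+w/2,t+h/2),CYL[n][0][2]/2+z0)[:2]
            if d["score"]<.4: continue
            x,i=fit(p,d["mask"],g,z0,CYL[n]); print(cam,n,round(d["score"],2),d["rect"],x.round(4),round(i,3))
            if n=="sealer_can": cv2.imwrite(f"pics/m_{cam}.png",np.hstack([d["mask"].astype(np.uint8)[100:240,300:500]*255,cv2.cvtColor(im,cv2.COLOR_RGB2GRAY)[100:240,300:500]]))
            if "tin" in n: # contour of cream/white top by colour
                pass
# cream rims by colour in top
p=imaging.camera_params("top");im=imaging.capture("top");hsv=cv2.cvtColor(im,cv2.COLOR_RGB2HSV)
m=((hsv[...,2]>180)&(hsv[...,1]<130)).astype(np.uint8);m[:190]=0;m[250:]=0;m[:,:205]=0;m[:,345:]=0
cs,_=cv2.findContours(m,cv2.RETR_EXTERNAL,cv2.CHAIN_APPROX_NONE)
for c in cs:
    if cv2.contourArea(c)>300:
        e=cv2.minEnclosingCircle(c); print(e, ray(p,e[0],.049), [ray(p,q,.049)[:2].round(4) for q in (c[:,0].min(0),c[:,0].max(0))])
# cap: circle at z .112
E
```

```text
top sealer_can 0.59 [444.9, 144.3, 46.7, 39.1] [ 0.6156 -0.0929] 0.96
top left_tin 0.78 [216.8, 200.5, 39.9, 42.5] [0.5174 0.3484] 0.926
top left_tin 0.56 [134.5, 227.1, 51.1, 42.5] [0.4678 0.5025] 0.962
top right_tin 0.63 [282.1, 194.3, 43.5, 44.6] [0.5195 0.2192] 0.971
top glue_bottle 0.83 [445.4, 212.4, 29.6, 21.8] [ 0.4983 -0.0719] 0.821
top turned_box 0.71 [381.9, 176.6, 26.1, 30.4] [0.5607 0.0495] 0.788
side sealer_can 0.78 [328.2, 162.2, 20.1, 37.8] [ 0.6253 -0.1163] 0.853
((237.54995727539062, 219.73800659179688), 22.803192138671875) [0.51606859 0.34724532 0.049     ] [array([0.5586, 0.3898]), array([0.4728, 0.3051])]
((304.5, 217.5), 23.162569046020508) [0.51768875 0.2196275  0.049     ] [array([0.5617, 0.2617]), array([0.4739, 0.1777])]
```

```bash
python3 - <<'E'
import cv2
im=cv2.imread("pics/top0.png")
cv2.imwrite("pics/tz.png",cv2.resize(im[130:250,360:500],None,fx=5,fy=5,interpolation=cv2.INTER_CUBIC))
E
```

```text
(no output)
```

View pics/tz.png

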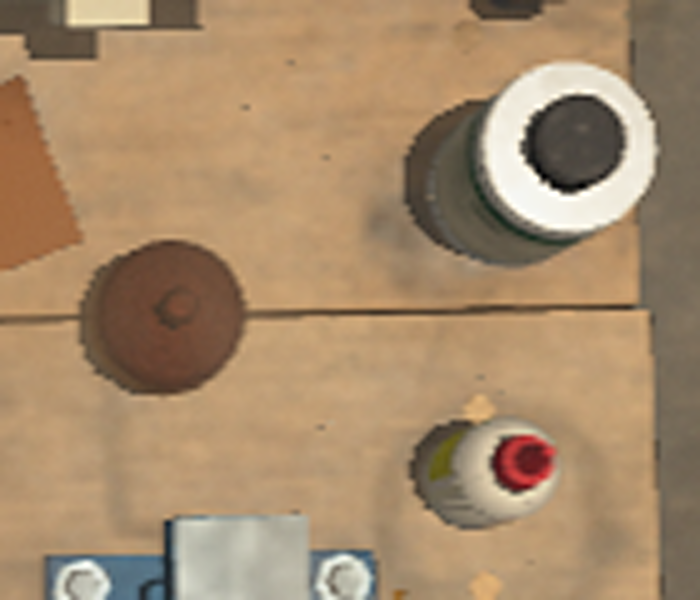

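View pics/m_top.png

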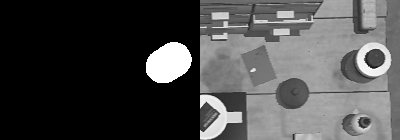

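```bash
python3 - <<'E'
from h import *
p=imaging.camera_params("top")
c=lambda u,v:((u+.5)/5-.5+360,(v+.5)/5-.5+130)
print("ring",ray(p,c(569,150),.098),"cap",ray(p,c(575,143),.112))
print("bottle tip",ray(p,c(535,457),.114),"bot base near",ray(p,c(500,472),.08),"box",ray(p,c(170,317),.058),ray(p,c(178,305),.071))
p=imaging.camera_params("side");print("side cap", ray(p,(336,167),.112), "capL/R", proj(p,[[.625,-.1,.112],[.61,-.11,.112]]))
im=cv2.imread("pics/side0.png");cv2.imwrite("pics/sz.png",cv2.resize(im[150:240,290:420],None,fx=6,fy=6,interpolation=cv2.INTER_CUBIC))
E
```

```text
ring [ 0.61377881 -0.09266442  0.098     ] cap [ 0.613934   -0.09123053  0.112     ]
bottle tip [ 0.5001903  -0.07224713  0.114     ] bot base near [ 0.49720097 -0.06758764  0.08      ] box [0.55997446 0.04992677 0.058     ] [0.56291943 0.0485231  0.071     ]
side cap [ 0.59922162 -0.05669001  0.112     ] capL/R [[333.25668208 162.59668984]
 [339.41350697 162.2570805 ]]
```

View pics/sz.png

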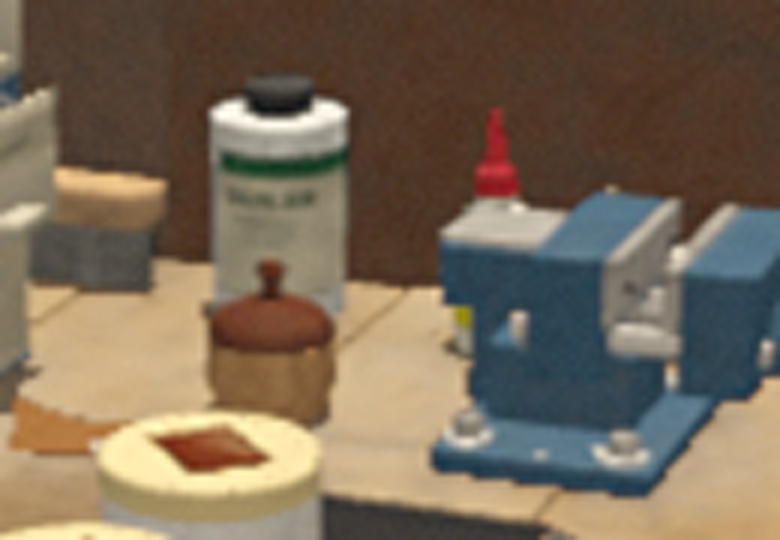

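```bash
python3 - <<'E'
from h import *
p=imaging.camera_params("wrist");s=read_state();C=-p["R"].T@p["t"];print("cam in tool",s["tcp_rot"].T@(C-s["position"]))
p=imaging.camera_params("top")
for h in(.15,.2,.25):print(h,"cab top corners",ray(p,(285,106),h)[:2],ray(p,(422,104),h)[:2])
print("cab handles",ray(p,(320,137),.05)[:2],"vise",ray(p,(408,234),.1)[:2],ray(p,(408,330),.05)[:2], ray(p,(370,250),.1)[:2],ray(p,(438,250),.1)[:2])
q=imaging.camera_params("side")
for h in(.15,.2,.25): print(h,proj(q,np.r_[ray(p,(422,104),h)]),proj(q,np.r_[ray(p,(285,106),h)]))
for h in(.06,.09,.12):print("vise",h,proj(q,ray(p,(395,236),h)))
E
```

```text
cam in tool [ 0.00111543 -0.15461373  0.08231104]
0.15 cab top corners [0.70713527 0.24863958] [0.70547768 0.00774196]
0.2 cab top corners [0.69396113 0.24652915] [0.69238099 0.01688739]
0.25 cab top corners [0.680787   0.24441873] [0.67928431 0.02603283]
cab handles [0.67177505 0.18682777] vise [0.47967678 0.03145025] [0.30134767 0.02914421] [0.45203429 0.10122423] [ 0.44949801 -0.02206076]
0.15 [[290.88543732 155.41758078]] [[244.56657313 177.8660457 ]]
0.2 [[293.17757355 138.10787685]] [[248.62453481 157.13332228]]
0.25 [[295.57089446 120.03404867]] [[252.82495369 135.67276405]]
vise 0.06 [[364.39084036 200.94265763]]
vise 0.09 [[364.60638343 190.19001377]]
vise 0.12 [[364.82669943 179.1992668 ]]
```

Request:
apply_moves --steps '[{"x":30,"y":37,"z":0,"spin":0.103},{"x":30,"y":37,"z":0,"spin":0.103},{"x":30,"y":37,"z":0,"spin":0.103},{"x":30,"y":37,"z":0,"spin":0.103},{"x":30,"y":37,"z":0,"spin":0.103},{"x":30,"y":37,"z":0,"spin":0.103},{"x":30,"y":37,"z":0,"spin":0.103},{"x":30,"y":37,"z":0,"spin":0.103},{"x":30,"y":37,"z":0,"spin":0.103},{"x":30,"y":37,"z":0,"spin":0.103},{"x":30,"y":37,"z":0,"spin":0.103},{"x":30,"y":37,"z":0,"spin":0.103}]' --grip 87

```text
time_s: 2.4
position: [0.5728, -0.1367, 0.2326]
tcp_rot: [[0.999, 0.012, -0.037], [0.037, -0.004, 0.999], [0.012, -1.0, -0.005]]
force: [1.8, -0.1, -0.1]
opening: 1.002
```

Request:
apply_moves --steps '[{"x":21,"y":22,"z":0,"spin":-0.02},{"x":20,"y":23,"z":-10,"spin":-0.015},{"x":0,"y":0,"z":0,"spin":0}]'

```text
time_s: 2.7
position: [0.6191, -0.0837, 0.2229]
tcp_rot: [[1.0, 0.016, -0.011], [0.011, -0.004, 1.0], [0.016, -1.0, -0.004]]
force: [-1.3, -0.4, -0.7]
opening: 1.002
```

```bash
python3 - <<'E'
from h import *
s=read_state();print(s["position"],s["tcp_rot"].round(3))
p=imaging.camera_params("wrist");im=imaging.capture("wrist");cv2.imwrite("pics/w1.png",im[:,:,::-1])
print(proj(p,[[.614,-.092,.112],[.614,-.124,.098],[.614,-.06,.098],[.582,-.092,.098],[.646,-.092,.098]]))
for r,h in((.032,.098),(.017,.112)):
    P=proj(p,np.c_[.614+r*np.cos(a),-.092+r*np.sin(a),0*a+h]).round().astype(np.int32);cv2.polylines(im,[P],True,(255,0,255),1)
cv2.imwrite("pics/w1b.png",im[:,:,::-1])
E
```

```text
[ 0.61908316 -0.08372877  0.22293002] [[ 1.     0.016 -0.011]
 [ 0.011 -0.004  1.   ]
 [ 0.016 -1.    -0.004]]
[[310.20279007 245.23237063]
 [310.15886526 277.78847513]
 [310.52116656 198.22521861]
 [268.46451227 239.06959306]
 [352.03629004 239.58148785]]
```

View pics/w1b.png

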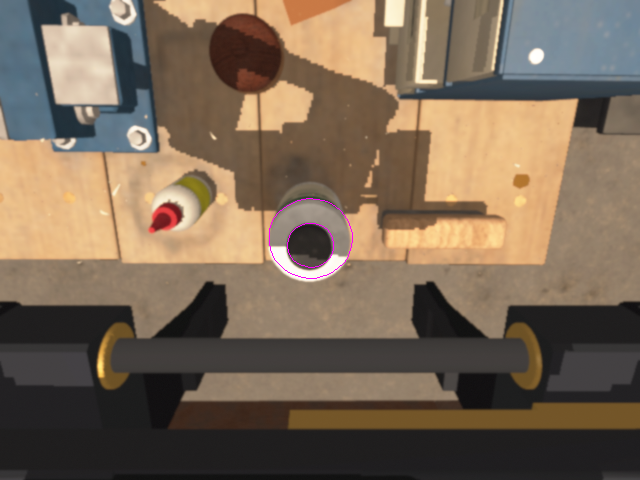

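Request:
apply_moves --steps '[{"x":-5,"y":-9,"z":0,"spin":-0.011},{"x":0,"y":0,"z":-20,"spin":0},{"x":0,"y":0,"z":-20,"spin":0},{"x":0,"y":0,"z":-20,"spin":0},{"x":0,"y":0,"z":0,"spin":0}]'

```text
time_s: 3.25
position: [0.6096, -0.1027, 0.1647]
tcp_rot: [[1.0, 0.018, 0.008], [-0.008, -0.01, 1.0], [0.018, -1.0, -0.01]]
force: [-0.9, -0.5, 1.2]
opening: 1.002
```

Request:
apply_moves --steps '[{"x":2,"y":4,"z":0,"spin":0.004},{"x":0,"y":0,"z":0,"spin":0},{"x":0,"y":0,"z":0,"spin":0}]'

```text
time_s: 3.55
position: [0.6115, -0.1022, 0.1676]
tcp_rot: [[1.0, 0.02, 0.009], [-0.008, -0.012, 1.0], [0.02, -1.0, -0.012]]
force: [0.3, 0.2, 0.2]
opening: 0.997
```

Request:
apply_moves --steps '[{"x":2,"y":9,"z":-20,"spin":0.008}]'

```text
time_s: 3.65
position: [0.6164, -0.0951, 0.1512]
tcp_rot: [[1.0, 0.029, 0.002], [-0.002, -0.015, 1.0], [0.029, -0.999, -0.015]]
force: [-0.5, -0.4, 0.3]
opening: 0.997
```

Request:
apply_moves --steps '[{"x":0,"y":0,"z":-20,"spin":0}]'

```text
time_s: 3.75
position: [0.6174, -0.0947, 0.1323]
tcp_rot: [[0.999, 0.032, 0.001], [-0.001, -0.016, 1.0], [0.032, -0.999, -0.016]]
force: [-0.0, 0.4, 0.4]
opening: 1.002
```

Request:
apply_moves --steps '[{"x":-3,"y":1,"z":-22,"spin":0},{"x":0,"y":1,"z":-22,"spin":0}]'

```text
time_s: 3.95
position: [0.6168, -0.0933, 0.0902]
tcp_rot: [[0.999, 0.039, 0.001], [0.0, -0.018, 1.0], [0.039, -0.999, -0.018]]
force: [0.1, -0.4, 0.2]
opening: 1.002
```

```bash
python3 - <<'E'
from rig import read_state
s=read_state();print(s["joint_positions"],s["position"],s["tcp_rot"].round(3),s["qvel"])
E
```

```text
[-18.71822393  39.65009007  90.43943496  -0.36659393  47.45520564
 -18.46185927] [ 0.61682337 -0.09328354  0.09020904] [[ 0.999  0.039  0.001]
 [ 0.    -0.018  1.   ]
 [ 0.039 -0.999 -0.018]] [  0.94984556  17.90649072   5.3612259   -0.25769346 -26.54059488
   1.18936185]
```

Request:
apply_moves --steps '[{"x":-3,"y":1,"z":-13,"spin":0},{"x":-2,"y":0,"z":-10,"spin":0}]'

```text
time_s: 4.15
position: [0.6124, -0.0922, 0.0666]
tcp_rot: [[0.999, 0.04, -0.0], [0.001, -0.019, 1.0], [0.04, -0.999, -0.019]]
force: [0.2, 0.4, 1.0]
opening: 0.998
```

Request:
apply_moves --steps '[{"x":1,"y":0,"z":0,"spin":0},{"x":0,"y":0,"z":0,"spin":0},{"x":0,"y":0,"z":0,"spin":0},{"x":0,"y":0,"z":0,"spin":0},{"x":0,"y":0,"z":0,"spin":0}]' --grip 45

```text
time_s: 4.65
position: [0.6148, -0.0927, 0.0687]
tcp_rot: [[0.999, 0.043, -0.0], [0.001, -0.02, 1.0], [0.043, -0.999, -0.02]]
force: [-0.1, 0.3, -2.8]
opening: 0.734
```

Request:
apply_moves --steps '[{"x":0,"y":0,"z":40,"spin":0},{"x":0,"y":0,"z":40,"spin":0},{"x":-20,"y":0,"z":40,"spin":0}]'

```text
time_s: 4.95
position: [0.5917, -0.0917, 0.1849]
tcp_rot: [[1.0, 0.031, -0.001], [0.001, -0.015, 1.0], [0.031, -0.999, -0.015]]
force: [0.2, -0.8, -0.7]
opening: 0.736
```

Request:
apply_moves --steps '[{"x":-15,"y":15,"z":20,"spin":0},{"x":-15,"y":35,"z":0,"spin":0},{"x":-15,"y":40,"z":0,"spin":0},{"x":-15,"y":40,"z":0,"spin":0},{"x":-15,"y":40,"z":0,"spin":0},{"x":-15,"y":40,"z":0,"spin":0},{"x":-15,"y":40,"z":0,"spin":0},{"x":-15,"y":40,"z":0,"spin":0}]'

```text
time_s: 5.75
position: [0.4713, 0.2002, 0.2158]
tcp_rot: [[0.999, 0.052, 0.013], [-0.011, -0.022, 1.0], [0.053, -0.998, -0.021]]
force: [0.5, -0.1, -2.0]
opening: 0.734
```

Request:
apply_moves --steps '[{"x":-6,"y":35,"z":0,"spin":0.006},{"x":-6,"y":30,"z":0,"spin":0.006},{"x":0,"y":5,"z":0,"spin":0}]'

```text
time_s: 6.05
position: [0.4545, 0.2768, 0.2164]
tcp_rot: [[0.999, 0.052, -0.006], [0.007, -0.019, 1.0], [0.051, -0.998, -0.019]]
force: [-0.3, -1.0, -2.1]
opening: 0.735
```

Take a picture from the top and the wrist to check the can's hold and the row.

```bash
python3 - <<'E'
from h import *
ims=[]
for n in("side","wrist"):
    im=imaging.capture(n);cv2.imwrite(f"pics/{n}2.png",im[:,:,::-1])
s=read_state();print(s["joint_positions"],s["position"],s["qvel"])
E
```

```text
[20.27035646 23.44598946 97.72005495 -2.5586733  56.47336047 21.36697639] [0.45547617 0.2747452  0.21630942] [-2.45643265 -0.06077666  0.5407942  -0.93727355  0.00417008 -0.43555715]
```

View pics/side2.png

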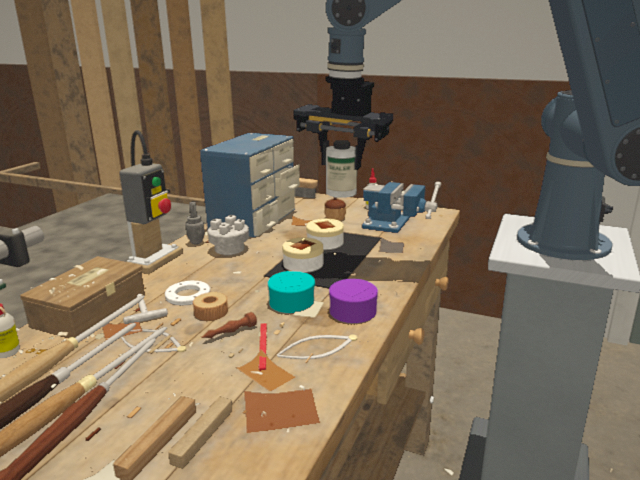

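View pics/wrist2.png

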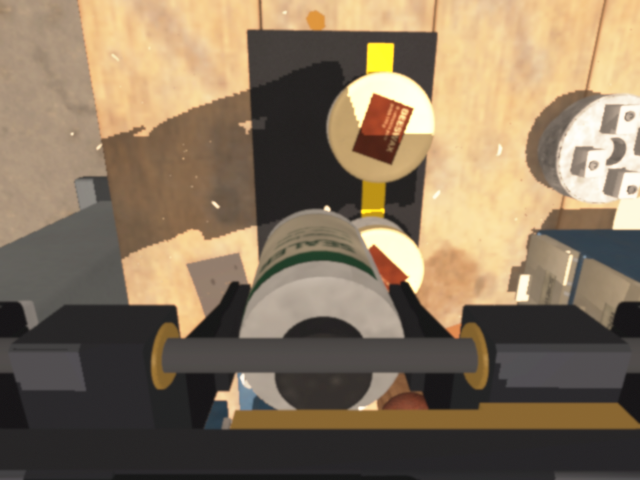

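Request:
apply_moves --steps '[{"x":0,"y":8,"z":-30,"spin":-0.005},{"x":0,"y":0,"z":-30,"spin":0},{"x":0,"y":0,"z":-30,"spin":0},{"x":0,"y":0,"z":-25,"spin":0}]'

```text
time_s: 6.55
position: [0.4615, 0.2799, 0.1032]
tcp_rot: [[0.998, 0.066, 0.005], [-0.004, -0.018, 1.0], [0.066, -0.998, -0.018]]
force: [-0.5, 0.0, -1.1]
opening: 0.732
```

Request:
apply_moves --steps '[{"x":-5,"y":4,"z":-18,"spin":0},{"x":-2,"y":0,"z":-4,"spin":0}]'

```text
time_s: 6.75
position: [0.4541, 0.28, 0.0777]
tcp_rot: [[0.998, 0.061, 0.009], [-0.008, -0.022, 1.0], [0.061, -0.998, -0.021]]
force: [-0.9, 0.3, -2.0]
opening: 0.733
```

Request:
apply_moves --steps '[{"x":0,"y":0,"z":-4,"spin":0},{"x":0,"y":0,"z":-3,"spin":0}]'

```text
time_s: 6.95
position: [0.455, 0.2784, 0.0722]
tcp_rot: [[0.998, 0.06, 0.012], [-0.011, -0.022, 1.0], [0.06, -0.998, -0.021]]
force: [-6.2, 1.3, 29.9]
opening: 0.739
```

Request:
apply_moves --steps '[{"x":0,"y":2,"z":0,"spin":-0.006},{"x":0,"y":2,"z":0,"spin":-0.004}]'

```text
time_s: 7.15
position: [0.4571, 0.2819, 0.0747]
tcp_rot: [[0.998, 0.064, 0.024], [-0.023, -0.021, 1.0], [0.064, -0.998, -0.02]]
force: [0.5, -0.0, -2.0]
opening: 0.73
```

```bash
python3 - <<'E'
from h import *
s=read_state();print(s["position"],s["tcp_rot"].round(3),s["force"])
im=imaging.capture("top");cv2.imwrite("pics/top3.png",im[:,:,::-1])
im=imaging.capture("side");cv2.imwrite("pics/side3.png",cv2.resize(im[120:320,200:440,::-1],None,fx=3,fy=3))
im=imaging.capture("wrist");cv2.imwrite("pics/wrist3.png",im[:,:,::-1])
E
```

```text
[0.45706179 0.28188446 0.07468089] [[ 0.998  0.064  0.024]
 [-0.023 -0.021  1.   ]
 [ 0.064 -0.998 -0.02 ]] [ 0.48836509 -0.04749478 -2.03394923]
```

View pics/side3.png

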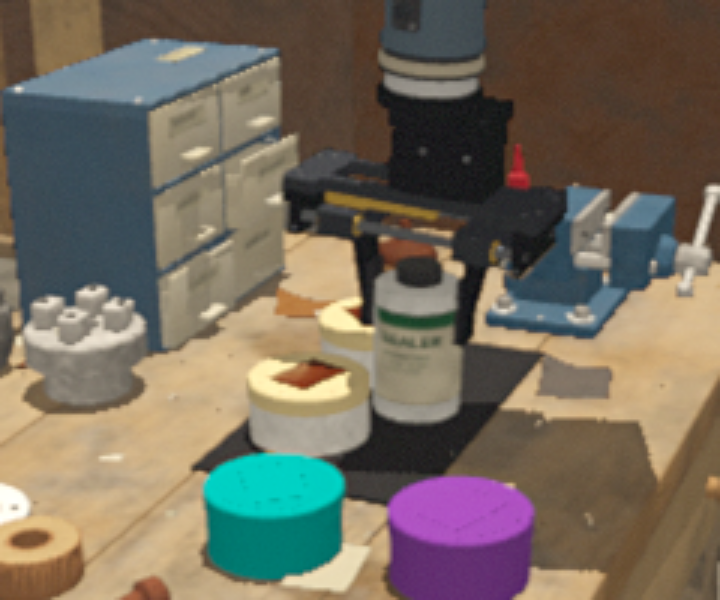

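View pics/top3.png

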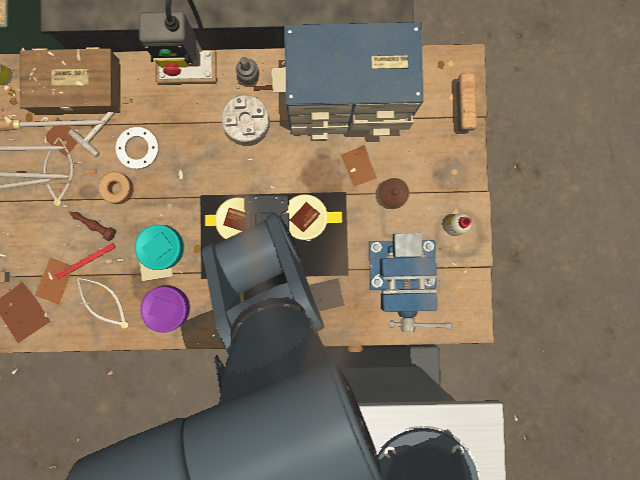

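View pics/wrist3.png

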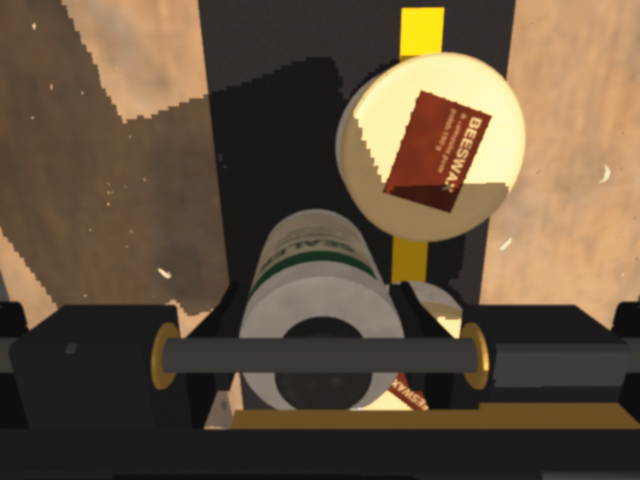

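```bash
python3 - <<'E'
from h import *
p=imaging.camera_params("top")
for f in("pics/top0.png","pics/top3.png"):
    im=cv2.imread(f);hsv=cv2.cvtColor(im,cv2.COLOR_BGR2HSV)
    m=((hsv[...,2]>170)&(hsv[...,1]<140)).astype(np.uint8);m[:190]=0;m[250:]=0;m[:,:205]=0;m[:,345:]=0
    cs,_=cv2.findContours(m,cv2.RETR_EXTERNAL,cv2.CHAIN_APPROX_NONE)
    for c in cs:
        if cv2.contourArea(c)>200: e=cv2.minEnclosingCircle(c);print(f,e,ray(p,e[0],.049),cv2.boundingRect(c))
cv2.imwrite("pics/cmp.png",np.hstack([cv2.resize(cv2.imread(f)[185:285,195:355],None,fx=2.5,fy=2.5) for f in("pics/top0.png","pics/top3.png")]))
E
```

```text
pics/top0.png ((237.7056884765625, 219.62806701660156), 22.993825912475586) [0.51627243 0.3469457  0.049     ] (215, 198, 46, 45)
pics/top0.png ((304.31927490234375, 217.46987915039062), 23.235353469848633) [0.51775344 0.21997052 0.049     ] (282, 195, 46, 46)
pics/top3.png ((233.79591369628906, 217.9081573486328), 21.93294906616211) [0.51971354 0.35435463 0.049     ] (215, 198, 30, 41)
pics/top3.png ((304.31927490234375, 217.46987915039062), 23.235353469848633) [0.51775344 0.21997052 0.049     ] (286, 195, 42, 46)
```

View pics/cmp.png

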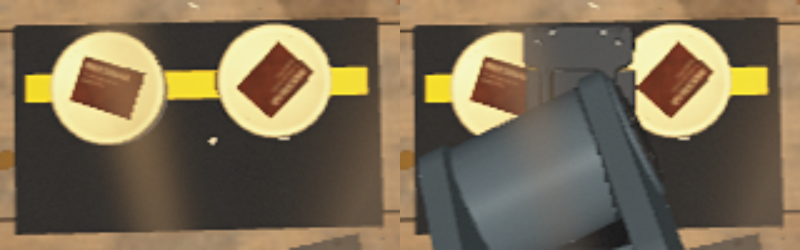

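Request:
apply_moves --steps '[{"x":-2,"y":2,"z":-2,"spin":-0.01},{"x":0,"y":1,"z":-1,"spin":-0.008}]'

```text
time_s: 7.5
position: [0.4554, 0.2844, 0.0726]
tcp_rot: [[0.997, 0.065, 0.04], [-0.039, -0.024, 0.999], [0.065, -0.998, -0.022]]
force: [-2.5, -4.3, 14.4]
opening: 0.733
```

Request:
apply_moves --steps '[{"x":4,"y":0,"z":-0.5,"spin":0},{"x":6,"y":0,"z":-0.5,"spin":0},{"x":6,"y":0,"z":-0.5,"spin":0}]'

```text
time_s: 7.8
position: [0.4604, 0.2828, 0.0719]
tcp_rot: [[0.998, 0.042, 0.044], [-0.042, -0.03, 0.999], [0.043, -0.999, -0.029]]
force: [-8.0, 2.5, 12.1]
opening: 0.734
```

Request:
apply_moves --steps '[{"x":7,"y":0.5,"z":0,"spin":0.01},{"x":7,"y":0.5,"z":0,"spin":0.01},{"x":7,"y":0.5,"z":0,"spin":0.01}]'

```text
time_s: 8.1
position: [0.4762, 0.2837, 0.0721]
tcp_rot: [[0.999, 0.032, 0.012], [-0.011, -0.033, 0.999], [0.032, -0.999, -0.032]]
force: [-5.6, -1.7, 7.4]
opening: 0.737
```

Request:
apply_moves --steps '[{"x":8,"y":1,"z":0,"spin":0},{"x":8,"y":0.5,"z":0,"spin":0},{"x":8,"y":0.5,"z":0,"spin":0}]'

```text
time_s: 8.4
position: [0.4876, 0.2835, 0.0727]
tcp_rot: [[1.0, 0.002, 0.012], [-0.012, -0.04, 0.999], [0.002, -0.999, -0.04]]
force: [-9.4, -0.0, 9.7]
opening: 0.734
```

Request:
apply_moves --steps '[{"x":8,"y":0,"z":0,"spin":0},{"x":8,"y":0,"z":0,"spin":0}]'

```text
time_s: 8.6
position: [0.4976, 0.2829, 0.0732]
tcp_rot: [[1.0, -0.013, 0.012], [-0.013, -0.043, 0.999], [-0.012, -0.999, -0.043]]
force: [-6.6, 1.2, 7.4]
opening: 0.737
```

Request:
apply_moves --steps '[{"x":9,"y":0.5,"z":0.7,"spin":0},{"x":9,"y":0.5,"z":0.3,"spin":0}]'

```text
time_s: 8.8
position: [0.5151, 0.2838, 0.0735]
tcp_rot: [[1.0, -0.015, 0.011], [-0.012, -0.044, 0.999], [-0.015, -0.999, -0.044]]
force: [-0.5, -0.2, -1.9]
opening: 0.734
```

```bash
python3 - <<'E'
from h import *
im=imaging.capture("wrist");cv2.imwrite("pics/wrist4.png",im[:,:,::-1])
im=imaging.capture("side");cv2.imwrite("pics/side4.png",cv2.resize(im[120:320,200:440,::-1],None,fx=3,fy=3))
E
```

```text
(no output)
```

View pics/side4.png

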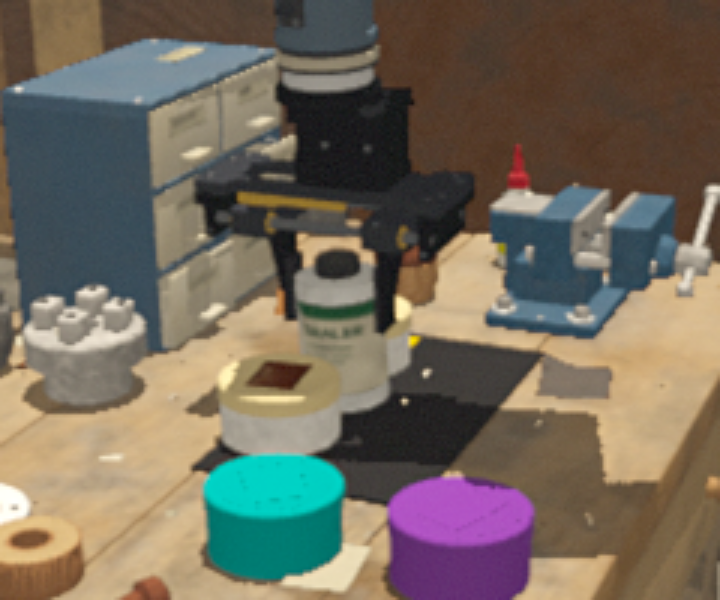

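View pics/wrist4.png

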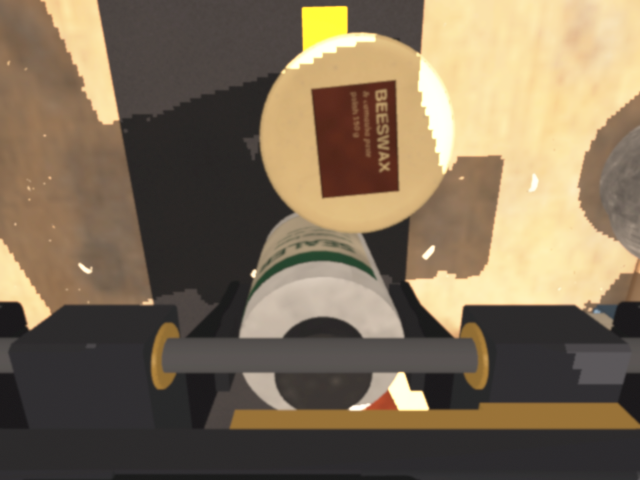

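Request:
apply_moves --steps '[{"x":6,"y":0,"z":-0.5,"spin":0},{"x":2,"y":0,"z":-1,"spin":0}]'

```text
time_s: 9.1
position: [0.5207, 0.2834, 0.0734]
tcp_rot: [[1.0, -0.024, 0.013], [-0.014, -0.045, 0.999], [-0.024, -0.999, -0.045]]
force: [-4.6, -0.6, 13.8]
opening: 0.733
```

```bash
python3 - <<'E'
from h import *
s=read_state();p=imaging.camera_params("wrist");im=imaging.capture("wrist");cv2.imwrite("pics/wrist5.png",im[:,:,::-1])
for d in spotter.cut_out("left_tin","wrist")[:2]:
    l,t,w,h=d["rect"];print(d["score"],d["rect"],fit(p,d["mask"],ray(p,(l+w/2,t+h/2),.03)[:2],.004,CYL["left_tin"],2))
p=imaging.camera_params("top");im=imaging.capture("top");cv2.imwrite("pics/top5.png",im[:,:,::-1])
E
```

```text
0.6 [248.3, 28.3, 198.5, 205.3] (array([0.53281456, 0.35467289]), np.float64(0.9867587107459074))
```

View pics/top5.png

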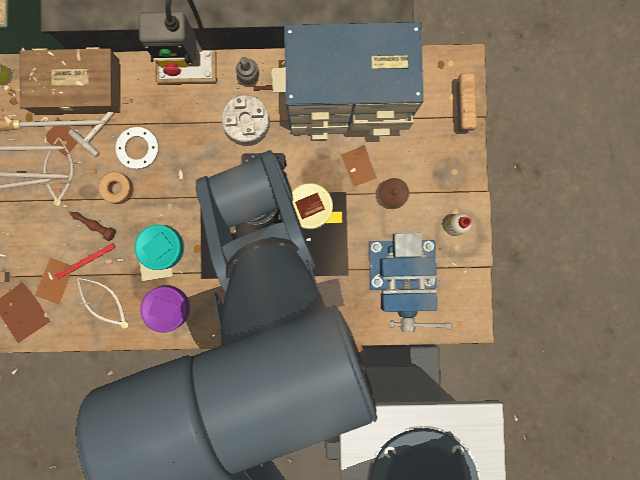

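Request:
apply_moves --steps '[{"x":0,"y":0,"z":0.5,"spin":0},{"x":0,"y":0,"z":0,"spin":0},{"x":0,"y":0,"z":0,"spin":0},{"x":0,"y":0,"z":0,"spin":0},{"x":0,"y":0,"z":0,"spin":0}]' --grip 87

```text
time_s: 9.75
position: [0.5241, 0.2838, 0.0744]
tcp_rot: [[1.0, -0.017, 0.013], [-0.014, -0.043, 0.999], [-0.016, -0.999, -0.044]]
force: [0.3, 0.5, 0.1]
opening: 0.991
```

Request:
apply_moves --steps '[{"x":-3,"y":0,"z":10,"spin":0},{"x":0,"y":0,"z":20,"spin":0},{"x":0,"y":0,"z":30,"spin":0},{"x":0,"y":0,"z":40,"spin":0},{"x":0,"y":0,"z":40,"spin":0}]'

```text
time_s: 10.25
position: [0.5159, 0.2819, 0.214]
tcp_rot: [[0.999, -0.031, 0.013], [-0.014, -0.048, 0.999], [-0.03, -0.998, -0.049]]
force: [1.1, -0.0, 0.1]
opening: 1.002
```

Request:
apply_moves --steps '[{"x":-10,"y":-40,"z":20,"spin":0},{"x":-10,"y":-40,"z":10,"spin":0},{"x":-15,"y":-45,"z":0,"spin":0},{"x":-15,"y":-45,"z":0,"spin":0},{"x":-15,"y":-45,"z":0,"spin":0},{"x":0,"y":-45,"z":0,"spin":0},{"x":0,"y":-20,"z":0,"spin":0},{"x":0,"y":0,"z":0,"spin":0}]'

```text
time_s: 11.05
position: [0.4519, -0.004, 0.2596]
tcp_rot: [[1.0, 0.0, 0.008], [-0.008, -0.045, 0.999], [0.0, -0.999, -0.045]]
force: [0.2, 0.3, -0.6]
opening: 1.0
```

```bash
python3 - <<'E'
from h import *
p=imaging.camera_params("top");im=imaging.capture("top")
for d in spotter.cut_out("left_tin","top")+spotter.cut_out("right_tin","top"):
    if d["score"]<.4: continue
    l,t,w,h=d["rect"];print(d["rect"],fit(p,d["mask"],ray(p,(l+w/2,t+h/2),.03)[:2],.004,CYL["left_tin"]))
cv2.imwrite("pics/top6.png",cv2.resize(im[150:270,190:490,::-1],None,fx=2.6,fy=2.6))
im=imaging.capture("side");cv2.imwrite("pics/side6.png",cv2.resize(im[120:320,200:440,::-1],None,fx=3,fy=3))
print(read_state()["position"],read_state()["time_s"])
E
```

```text
[213.8, 188.8, 41.4, 46.3] (array([0.53630054, 0.35702684]), np.float64(0.9468672566371681))
[133.9, 226.2, 50.6, 45.0] (array([0.46787048, 0.50159869]), np.float64(0.933627127766938))
[251.2, 196.3, 38.7, 37.4] (array([0.51924207, 0.27501031]), np.float64(0.6075274786277339))
[142.8, 284.7, 44.7, 48.3] (array([0.3494914 , 0.49119027]), np.float64(0.9220163722533391))
[288.5, 186.2, 43.5, 42.3] (array([0.54135025, 0.20917636]), np.float64(0.9586651357457684))
[ 0.45208347 -0.0008053   0.25902898] 11.25
```

View pics/top6.png

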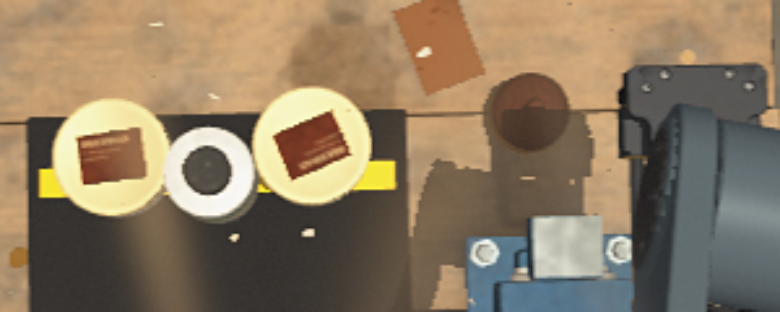

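View pics/side6.png

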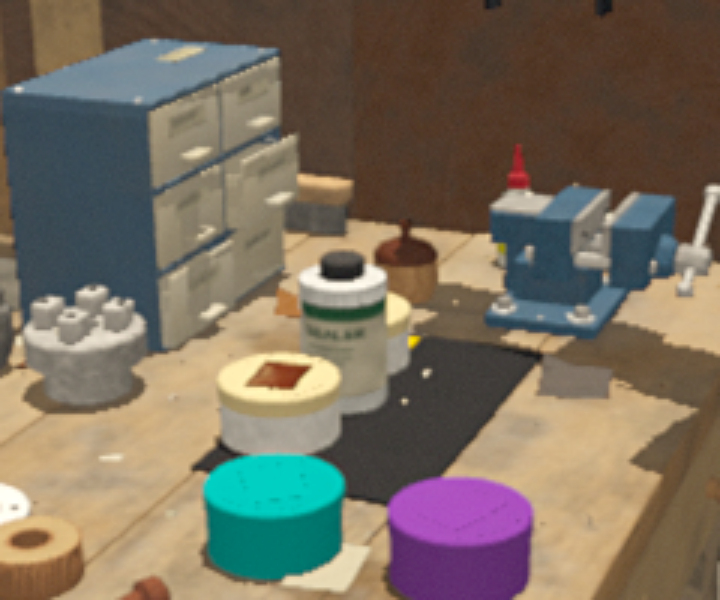

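```bash
python3 - <<'E'
from h import *
p=imaging.camera_params("top")
c=lambda u,v:((u+.5)/2.6-.5+190,(v+.5)/2.6-.5+150)
k=ray(p,c(210,171.5),.102);L=ray(p,c(111,157.5),.049);R=ray(p,c(312,146),.049)
print(k,ray(p,c(208,170),.116),L,R)
o=np.array([.5209,.2826]);ex=np.array([1,.0063])
for q in(k,L,R):print((q[:2]-o)@ex)
n=np.linalg.norm;print(n((L-R)[:2]),n((k-L)[:2]),n((k-R)[:2]))
E
```

```text
[0.51815894 0.2807438  0.102     ] [0.51806309 0.28114116 0.116     ] [0.53437793 0.3568564  0.049     ] [0.53976305 0.20928732 0.049     ]
-0.002752754592105133
0.013945742553432701
0.018401178260953062
0.14766730974026693 0.07782148576949979 0.07465096492683257
```

All of the end conditions are met with margin, so I am handing in.

```bash
python3 -c "
from rig import job; print(job.hand_in())"
```

```text
the job is handed in; nothing more can be done
None
```

The sealer can is back in its row, standing upright on the yellow stripe between the two wax tins, and the job is handed in. It took about 11 s of the 43 s allowed. No verdict was reported, so these are my own checks.

I gripped the can by its upper body and set it down on the mat in front of the gap. I then slid it in along the mat so that the can itself pushed the tins apart. Finally I let go and moved the arm clear.

**Before the slide:** a top picture with the can in front of the gap showed the tins still about 127 mm apart between centres. The limit is 138 mm.

**Last top picture, after release:**

| Check | Measured | Limit |
|---|---|---|
| Can centre from the stripe's middle line | about -3 mm | within ±20 mm |
| Left tin from the line | +14 to +16 mm | within ±35 mm |
| Right tin from the line | +18 to +21 mm | within ±35 mm |
| Between tin centres | about 148 mm | over 140 mm |
| Can to left tin (centres) | about 78 mm | under 95 mm |
| Can to right tin (centres) | about 75 mm | under 95 mm |

In the pictures the can and tins stand upright. The box looks unmoved, and so does what shows of the bottle.

**What went less cleanly:**
- **Tool tilt:** the tool drifted up to about 4 degrees off vertical while moving, so the can went down slightly tilted. It came to about 3 degrees during the slide and stood upright after release.
- **Set-down force:** the first touch on the mat read about 30 N at the wrist. The arm then rose about 2.5 mm, and I lowered the can again before sliding.
- **Can position before the grasp:** the network's outline of the can disagreed between the top and side cameras by about 25 mm. I used the white ring on top of the can instead, and the wrist camera confirmed it.

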